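# Load the grooming-tool steriliser, arm it and pull it on

## Robot

A 6-joint arm with a two-finger parallel gripper is mounted at the origin on the work surface. World frame = base frame: x ahead of the robot, y to its left, z up, the work surface at z = 0. Lengths are in mm, angles in rad, forces in N, time in s.
With the tool pointing down it reaches from about 400 to 825 mm from the base axis. Payload 7 kg.
Tool frame: the origin (TCP) lies on the centre line of the jaws, within the pads' length; the fingertips stand 25 mm ahead of it and the grasp point (between the pads) lies 6 mm ahead of it; z points along the fingers, y is the line along which they close (so a half turn about z gives the same grasp; the last joint's range is limited). The gripper opens to 85 mm and grips with 20 to 120 N. Pads are 22 mm wide; open, the fingers measure 114 mm over their backs; the gripper's body (76 mm by 85 mm) begins 54 mm behind the grasp point. The pads swing forward as they close: fully open they stand 13 mm farther back than shut.
Start: joints at [1.406, 0.359, 0.012, 0, -1.224, -0.288], TCP at [295.307, 606.95, 228.502] pointing down, gripper open.
Joint ranges: [-3.07, 3.07], [-1.43, 2.12], [-1.02, 1.25], [-3.03, 1.67], [-3.05, -0], [-3.03, 3.03]. Speed limits (rad/s): [2.39, 2.39, 3.01, 3.14, 3.14, 3.14].

## Interface

Orientations are given as a unit quaternion [w, x, y, z].
In Python, from cell import bot, grab_frame gives the robot as it stands.
- The arm moves only by the tool arm_command, never from a script. Its argument "steps" is a list that holds one entry, the list of rows, each a list of 7 numbers: the shift along the tool's x, y, z in m, then the turn, a rotation vector about the tool's x, y, z in units of 6 degrees (1.0 is 6 degrees), then the opening, from 0 (shut) to 1 (fully open). In form: [[[x, y, z, ax, ay, az, jaw], ...]]. A call has 1 to 20 rows; each row shifts and turns the commanded pose from where the row before left it, along the tool's axes as they then stand; what a row does not reach is not made up. A row lasts 1/10 s, in which the tool goes at most 50 mm and 8.59 degrees, less where a joint would pass 70% of its speed; a pose out of reach is approached as far as the arm can. A call is refused whole if a number of a shift passes 0.05 or a number of a turn 1, either way. A call with a gripper value outside its range is refused whole. The fingers move at their own pace and stop on an object; "force" is the grip in N (left out, the last holds). Time passes only in rows, so rows that do not move let the fingers close. It gives the time, the measured TCP pose, the force, the opening and the grip force at its end, in the units of the state.
- bot.sense(): the state, without advancing time (a new reading comes with each control period).
- grab_frame(name): name is "scene" or "top" or "wrist"; returns a dict with "frame" (420x560x3 uint8, red, green, blue), "fovy" (degrees; the focal length in pixels is half the picture's height over the tangent of half this angle, whatever the lens; pixels are square), "cx", "cy" (the principal point, pixels), "origin" and "rotation" of the camera in the world; the wrist camera has in their place "mount" (4x4, takes a point from camera to tool coordinates, whose origin is the TCP and whose axes are the flange's). Camera axes: x right, y up, looking along -z (the intrinsics and any distortion apply to the point x, -y, -z); pixel columns grow to the right and rows downward; lengths in mm; the calibration is good to about 2 mm. A picture is of the moment at which its call begins: read the wrist's pose just before it. There is no depth.
- bot.sign_off(): hands the job in; it is judged then, once.
The state is a dict: "t": time; "joints": joint angles; "dq": joint speeds; "tau": joint torques, N m; "position": TCP position; "ee_rot": TCP orientation; "ft_force": force on the tool from outside, world axes, zero at the start; "torque": the same for the moment, N m; "opening": opening from 0.0 (shut) to 1.0 (fully open); "finger_force": force on a finger pad.
Only numpy, scipy, OpenCV 4.12 (cv2) and the standard library are available. Lean on these libraries where they do the work, as an engineer would, in place of code of your own. Each camera call takes 0.05 s, during which the arm holds its last target. There are 200 camera calls.

## Task

Put every grooming tool lying loose on the dresser (of hairbrush, nail buffer block, hair clip, powder brush and comb, whichever are there) into the steriliser's open tilt-out bin, then tilt the bin fully shut. Then arm it by pressing the control base's pedal right down to its stop for a moment and letting it come up again, and only then start it by pulling the spring knob right out to its stop for a moment and letting it go back to rest. Never pull the knob while the bin is open, and leave the perfume atomizer, mug, watch stand, coaster and cream jar standing where they are.

Things in the scene. Friction and masses are not known exactly. Their poses are not given: they have to be found in the camera images.
- hairbrush: Wooden hairbrush lying bristles down, 140 mm long along its x. Head (+x end, x = +4 to +70 mm): pad 46 mm wide, 12 to 26 mm up, over a 38 mm wide bristle block. Handle (-x end): 20 mm wide, 20 mm high. Grip it across the head, x = +8 to +60 mm; centre of mass near x = +10 mm. About 70 g. Origin: middle of its length, underside; z up. May be absent.
- buffer: Nail buffer block, grey with a white band, 95 mm long along its x, 28 mm wide (y), 28 mm high. Origin: centre of the underside. About 40 g. May be absent.
- hair_clip: Chrome hair clip, 92 mm long along its x, 24 mm wide, 17 mm high. Origin: centre of the underside. About 50 g. May be absent.
- powder_brush: Powder (make-up) brush, 114 mm long along its x: square dark wood handle 24 mm wide (-x end), brass ferrule 26 mm wide at x = +9 mm, stiff flared brown head 34 mm wide from x = +13 to +57 mm; 28 mm high. Origin: middle of its length, underside. About 50 g. May be absent.
- comb: Black wide-tooth comb lying flat, 130 mm long along its x, 36 mm wide (y, back to tooth tips), 12 mm thick; grip it across the 36 mm. Origin: centre of the underside. About 50 g. May be absent.
- chamber: Steriliser chamber, fixed: white housing 276 mm wide (y), 185 mm high, facing the robot (its own -x), clear roof and back, holding the grey tilt-out bin. Origin: at table level, 55 mm behind the bin's hinge line. The roof's front edge lies 28 mm behind the hinge line, its top 185 mm up. Stands left or right of the control base.
- bin_hinge (a point): Middle of the bin's hinge line (its lower front edge), 20 mm above the table; turns with the bin. Bin frame: z up the front panel, x from the front panel to the back, y along the hinge; when shut, parallel to the chamber's. Bin 252 mm wide (y -126 to +126), front panel 150 mm high, floor 115 mm deep, back wall 55 mm high, sides sloping between; walls 3 to 6 mm.
- bin_lip (a point): Middle of the top edge of the bin's front panel (outer face), 150 mm from the hinge line; push it away from the robot to shut the bin. With the bin open its floor and front panel form a V, and its mouth faces up, from about 105 mm in front of the hinge line (this lip) to 40 mm behind it, 125 to 140 mm above the table.
- bin (a joint): Tilt of the bin in rad: 0 shut (front panel upright), 0.78 fully open. Held by friction, about 0.2 N m, so it stays where it is left; it takes a few newtons at the lip to shut and rests shut by its own weight.
- control: Control base, fixed: white wedge 150 mm wide (y), 120 mm deep, its top face sloping 30 degrees up away from the robot, from 60 to 124 mm high, with the knob on it and a pedal on a low foot in front. Faces its own -x. Origin at table level.
- knob_grip (a point): Grip point of the black start knob: on its axis, mid-cap. Cap 40 mm across, 27 mm deep, on a 16 mm steel stem; at rest this point is 31 mm out from the sloping face, the cap's underside 16 mm. z axis: outward along the pull (30 degrees from vertical, leaning to the control's -x, towards the robot); y axis level. Moves with the knob.
- knob (a joint): How far the knob is pulled out, m: 0 at rest, 0.022 at the stop. Spring return: 3 N to start, 8 N at the stop; let go, it returns to 0.
- pedal_pad (a point): Press point: top of the pedal's black rubber pad, on its middle line, 70 mm from the hinge. Steel pedal 90 mm long, 72 mm wide, hinged at its rear by the wedge, 24 mm above the table; free front end raised 0.33 rad, towards the robot. x axis: along it to the hinge. At the stop the pedal is level, this point 31 mm above the table, 22 mm lower than at rest.
- pedal (a joint): How far the pedal is pressed, rad: 0 up (at rest), 0.33 at its stop. Spring return: at the pad about 2 N to start, 6 N at the stop.
- atomizer: Bystander: square glass perfume atomizer, 50 x 50 x 105 mm high, with a steel cap, standing among the tools. Origin: centre of the underside. Leave it.
- mug: Bystander: lime green ceramic mug, 84 mm across, 95 mm high, with make-up brushes rising from it to 170 mm, standing on the slate coaster. Origin: centre of the underside. Leave it and its brushes.
- watch_stand: Bystander: wooden watch stand with a watch, base 100 x 90 mm, 133 mm high. Origin: centre of the underside. Leave it.
- coaster: Bystander: square slate coaster, 100 x 100 x 7 mm, under the mug. Origin: centre of the underside. Leave it.
- cream_jar: Bystander: round amber cream jar, 64 mm across, 50 mm high. Origin: centre of the underside. Leave it.
Things that resemble listed ones, but are neither listed nor needed, are in the scene too. What is shaped like the hairbrush but pink is not meant. Several things look just like the hair_clip: the one meant starts farthest to the robot's right.

How it is judged (in metres and radians):
On the way, in this order (a step that is already met when the one before it is completed fails the run):
1. every grooming tool present lies in the bin, which is still open (x of hairbrush in the frame of bin_hinge between -0.004 and 0.12 m and y of hairbrush in the frame of bin_hinge between -0.128 and 0.128 m and z of hairbrush in the frame of bin_hinge between -0.004 and 0.13 m and x of buffer in the frame of bin_hinge between -0.004 and 0.12 m and y of buffer in the frame of bin_hinge between -0.128 and 0.128 m and z of buffer in the frame of bin_hinge between -0.004 and 0.13 m and x of hair_clip in the frame of bin_hinge between -0.004 and 0.12 m and y of hair_clip in the frame of bin_hinge between -0.128 and 0.128 m and z of hair_clip in the frame of bin_hinge between -0.004 and 0.13 m and x of powder_brush in the frame of bin_hinge between -0.004 and 0.12 m and y of powder_brush in the frame of bin_hinge between -0.128 and 0.128 m and z of powder_brush in the frame of bin_hinge between -0.004 and 0.13 m and x of comb in the frame of bin_hinge between -0.004 and 0.12 m and y of comb in the frame of bin_hinge between -0.128 and 0.128 m and z of comb in the frame of bin_hinge between -0.004 and 0.13 m and value of joint bin above 0.35 rad), for 0.2 s.
2. the bin is tilted fully shut with the tools in it (x of hairbrush in the frame of bin_hinge between -0.004 and 0.12 m and y of hairbrush in the frame of bin_hinge between -0.128 and 0.128 m and z of hairbrush in the frame of bin_hinge between -0.004 and 0.13 m and x of buffer in the frame of bin_hinge between -0.004 and 0.12 m and y of buffer in the frame of bin_hinge between -0.128 and 0.128 m and z of buffer in the frame of bin_hinge between -0.004 and 0.13 m and x of hair_clip in the frame of bin_hinge between -0.004 and 0.12 m and y of hair_clip in the frame of bin_hinge between -0.128 and 0.128 m and z of hair_clip in the frame of bin_hinge between -0.004 and 0.13 m and x of powder_brush in the frame of bin_hinge between -0.004 and 0.12 m and y of powder_brush in the frame of bin_hinge between -0.128 and 0.128 m and z of powder_brush in the frame of bin_hinge between -0.004 and 0.13 m and x of comb in the frame of bin_hinge between -0.004 and 0.12 m and y of comb in the frame of bin_hinge between -0.128 and 0.128 m and z of comb in the frame of bin_hinge between -0.004 and 0.13 m and value of joint bin below 0.05 rad), for 0.3 s.
3. with the bin shut, the pedal is pressed down to its stop (value of joint pedal above 0.29 rad and value of joint bin below 0.05 rad), for 0.2 s.
4. the pedal has come up again (value of joint pedal below 0.04 rad), for 0.1 s.
5. with the bin shut, the start knob is pulled out to its stop (value of joint knob above 0.018 m and value of joint bin below 0.05 rad), for 0.2 s.
6. the knob has gone back to rest (value of joint knob below 0.003 m), for 0.1 s.
At the end, for the whole second after the job is handed in: Every tool present lies at rest in the bin (origin within its width and depth, under 130 mm up its front panel); bin shut within 0.05 rad, pedal up (under 0.04 rad), knob in (under 3 mm); the five bystanders upright and within 50 mm of their starts (all of step 2 and value of joint pedal below 0.04 rad and value of joint knob below 0.003 m and linear speed of each of hairbrush, buffer, hair_clip, powder_brush, comb below 0.03 m/s and distance of each of atomizer, mug, watch_stand, coaster, cream_jar from where it was at the start of the episode below 0.05 m and angle between each of atomizer, mug, watch_stand, coaster, cream_jar's own z axis and vertical below 0.2 rad); the robot touches nothing.
It fails at once if the knob is pulled while the bin is open (value of joint knob above 0.012 m and value of joint bin above 0.15 rad).
It fails at once if the atomizer, mug, watch stand or cream jar is knocked over (angle between any of atomizer, mug, watch_stand, cream_jar's own z axis and vertical above 0.8 rad).
Of hairbrush, buffer, hair_clip, powder_brush, comb only 4 to 5 are there at a start; the rules pass over those that are not, and their reading is None.
At some moment in a run one of hairbrush, buffer, hair_clip, powder_brush, comb may be knocked a few centimetres aside while the robot is not near it.
Once in a run the grip may slacken for a moment while it holds something.
It also fails if it takes over 192 s, if anything falls off the work surface, if the arm or the gripper's body presses on something with over 40 N, if the wrist force passes 120 N, or if a joint passes its speed limit or range.

## Working session

There is one attempt and no reset: what is moved stays moved. The work goes in short steps, Python scripts to look and compute and a tool call to move; the robot and the scene stay as the last step left them, time stands still between calls to the robot, and variables do not carry over. Pictures are saved under pics/ and viewed, at most 14 in all, crops included, and the job is handed in when it is done.

Besides the shell and the picture viewer there is one more tool, called after "Request:" in YAML: its name, and indented under it one key for each argument. arm_command: Moves the arm, as the interface text tells. Its arguments: {"type":"object","properties":{"steps":{"type":"array"},"force":{"type":"number"}},"required":["steps"]}

```bash
mkdir -p pics; ls; cat > h.py <<'E'
import numpy as np, cv2, json
from cell import bot, grab_frame
from scipy.spatial.transform import Rotation as R
def snap(n,fn=None):
    s=bot.sense(); d=grab_frame(n)
    if fn: cv2.imwrite('pics/'+fn,cv2.cvtColor(d['frame'],cv2.COLOR_RGB2BGR))
    return s,d
E
python3 - <<'E'
from h import *
for n in ['top','scene']:
    s,d=snap(n,n+'0.png'); print({k:v for k,v in d.items() if k!='frame'})
s,d=snap('wrist','w0.png');print({k:v for k,v in d.items() if k!='frame'}); print(s)
E
```

```text
pics
{'fovy': 44.47650153403207, 'cx': 290.8265859493204, 'cy': 211.2269181047133, 'origin': array([4.02721483e+02, 1.34420796e+00, 1.42040296e+03]), 'rotation': array([ 0.71334909,  0.02927305, -0.02456617, -0.69976615])}
{'fovy': 54.62204167835066, 'cx': 272.0802146008219, 'cy': 216.62495302288212, 'origin': array([1365.11451901,  556.45658133,  937.6006027 ]), 'rotation': array([0.42341177, 0.20953272, 0.39030524, 0.79024068])}
{'fovy': 63.1530318555525, 'cx': 279.8125517701704, 'cy': 212.02019867923343, 'mount': array([[ 1.21403330e-04,  9.54340381e-01,  2.98721311e-01,
         7.69347071e+01],
       [ 9.99998076e-01,  4.69029126e-04, -1.90484076e-03,
         1.36292233e+00],
       [-1.95797546e-03,  2.98720968e-01, -9.54338488e-01,
        -1.45840635e+02],
       [ 0.00000000e+00,  0.00000000e+00,  0.00000000e+00,
         1.00000000e+00]])}
{'t': 0.1, 'joints': array([ 1.40607467e+00,  3.59287214e-01,  1.11695280e-02, -3.16364225e-04,
       -1.22412365e+00, -2.88098017e-01]), 'dq': array([ 0.00096192,  0.00040641,  0.00211879,  0.00226395, -0.00102193,
        0.00069792]), 'tau': array([-2.62667978e-03, -5.84763086e+01,  2.94108832e+01,  6.95451513e+00,
       -3.15886078e-03,  7.68849731e-06]), 'position': array([295.14671819, 606.56725926, 227.6824086 ]), 'ee_rot': array([ 7.30300588e-04,  9.74466240e-01, -2.24532856e-01, -1.03908038e-04]), 'ft_force': array([-0.34609498,  0.26788943,  0.09359963]), 'torque': array([ 0.0139485 ,  0.0174559 , -0.02375831]), 'finger_force': 0.0, 'opening': 1.0013658507997023}
```

View pics/top0.png

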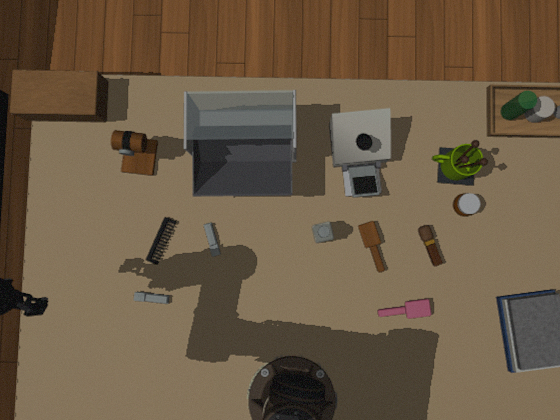

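View pics/scene0.png

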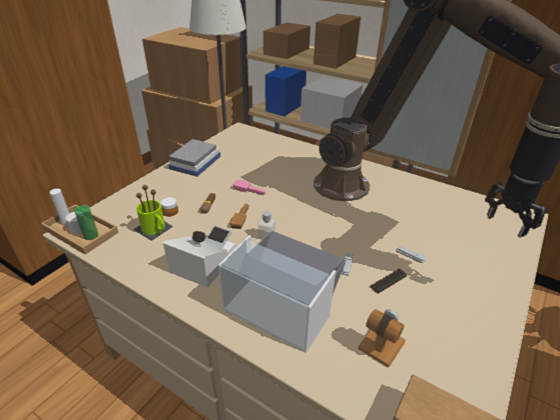

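```bash
cat >> h.py <<'E'
def cam(d,s=None):
    f=d['frame'].shape[0]/2/np.tan(np.radians(d['fovy'])/2)
    if 'mount' in d:
        T=np.array(d['mount']); q=s['ee_rot']; Rt=R.from_quat(np.r_[q[1:],q[0]]).as_matrix()
        return Rt@T[:3,:3], Rt@T[:3,3]+s['position'], f
    q=d['rotation']; return R.from_quat(np.r_[q[1:],q[0]]).as_matrix(), np.array(d['origin']), f
def ray(d,u,v,s=None):
    M,o,f=cam(d,s); r=M@np.array([(u-d['cx'])/f,-(v-d['cy'])/f,-1]); return o,r/np.linalg.norm(r)
def onz(d,u,v,z,s=None):
    o,r=ray(d,u,v,s); return o+r*(z-o[2])/r[2]
def proj(d,p,s=None):
    M,o,f=cam(d,s); c=M.T@(np.array(p,float)-o); return d['cx']+f*c[0]/-c[2], d['cy']-f*c[1]/-c[2]
def tri(*rs):
    A=sum(np.eye(3)-np.outer(r,r) for o,r in rs); b=sum((np.eye(3)-np.outer(r,r))@o for o,r in rs)
    p=np.linalg.solve(A,b); return p,[float(np.linalg.norm(np.cross(p-o,r))) for o,r in rs]
E
python3 - <<'E'
from h import *
im=cv2.imread('pics/top0.png'); sc=cv2.imread('pics/scene0.png')
a=cv2.resize(im[205:315,120:270],(450,330),interpolation=3); b=cv2.resize(im[205:315,300:450],(350,257),interpolation=3)
c=cv2.resize(sc[225:305,300:440],(450,257),interpolation=3)
d=cv2.resize(im[80:205,300:400],(264,330),interpolation=3)
o=np.zeros((600,800,3),np.uint8); o[:330,:450]=a;o[:330,460:724]=d;o[335:592,:350]=b;o[335:592,350:800]=c
cv2.imwrite('pics/crop0.png',o)
s,d=snap('top')
for n,u,v,z in [('comb',161,240,12),('clipR',212,238,17),('clipL',152,297,17),('hb',372,245,20),('pb',430,245,28),('ato',323,232,105),('mug',461,163,95),('binlipL',194,195,130),('binlipR',292,195,130),('roofL',187,92,185),('roofR',296,92,185),('knob',364,142,110),('pedal',365,185,53)]: print(n,onz(d,u,v,z).round())
E
```

```text
comb [424. 366.  12.]
clipR [432. 226.  17.]
clipL [269. 383.  17.]
hb [ 422. -211.   20.]
pb [ 425. -366.   28.]
ato [451. -72. 105.]
mug [ 638. -429.   95.]
binlipL [538. 257. 130.]
binlipR [542.   9. 130.]
roofL [786. 271. 185.]
roofR [791.   3. 185.]
knob [ 686. -174.  110.]
pedal [ 581. -186.   53.]
```

View pics/crop0.png

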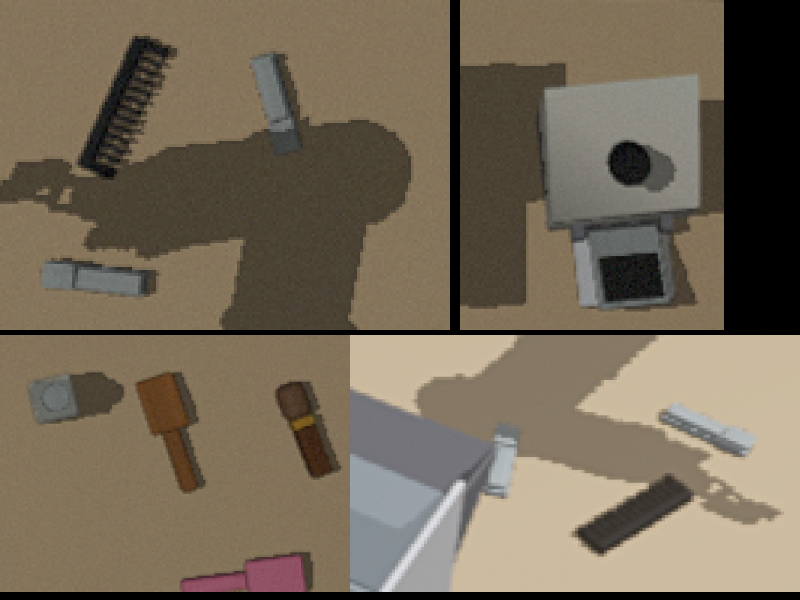

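The top view holds a comb (161,240), two chrome clips at (212,238) and (152,297), a hairbrush (372,245), its pink decoy (405,310), a powder brush (430,245), the atomizer (323,232), the bin on the left, and the control base on the right with knob (364,142) and pedal (365,185). No buffer is visible.

What could be taken for what I want:
- **Hair clip:** (212,238) or (152,297). I choose (212,238), farther to the robot's right.
- **Hairbrush:** brown (372,245) or pink (405,310). I choose brown.

The crop confirms both choices.

```bash
cat >> h.py <<'E'
ROI={'comb':(130,205,185,275),'clip':(196,215,232,262),'hb':(352,212,392,278),'pb':(412,215,448,275)}
def mask(d,n):
    hsv=cv2.cvtColor(d['frame'],cv2.COLOR_RGB2HSV).astype(int); H,S,V=hsv[...,0],hsv[...,1],hsv[...,2]
    if n=='comb': return V<42
    if n=='clip': return S<45
    if n=='hb': return (S>140)
    if n=='pb': return ((S>110)&(V<150))
def blob(d,n,roi):
    m=np.zeros(d['frame'].shape[:2],np.uint8); a,b,c,e=roi; m[b:e,a:c]=mask(d,n)[b:e,a:c]
    m=cv2.morphologyEx(m,cv2.MORPH_CLOSE,np.ones((5,5)))
    k,l,st,ce=cv2.connectedComponentsWithStats(m); i=1+np.argmax(st[1:,4]); m=(l==i).astype(np.uint8)
    c,_=cv2.findContours(m,0,2); return max(c,key=cv2.contourArea)
def meas(d,n,roi,z,s=None):
    c=blob(d,n,roi); P=np.array([onz(d,*p,z,s)[:2] for p in c[:,0]]).astype(np.float32)
    r=cv2.minAreaRect(P); b=cv2.boxPoints(r); e0,e1=b[1]-b[0],b[2]-b[1]; L=e0 if np.hypot(*e0)>np.hypot(*e1) else e1
    return np.round(r[0],1),np.round(sorted(r[1]),1),round(float(np.degrees(np.arctan2(L[1],L[0]))),1),c
E
python3 - <<'E'
from h import *
s,d=snap('top'); s2,e=snap('scene')
R2={'comb':(368,265,410,295),'clip':(338,254,358,277),'hb':(226,200,256,230),'pb':(198,190,218,212)}
for n,z in [('comb',9),('clip',12),('hb',20),('pb',20)]:
    r=meas(d,n,ROI[n],z); c2=blob(e,n,R2[n])
    f=lambda c:(lambda m:(m['m10']/m['m00'],m['m01']/m['m00']))(cv2.moments(c))
    print(n,r[:3],'tri',tri(ray(d,*f(r[3])),ray(e,*f(c2))),cv2.contourArea(c2))
im=e['frame'][:,:,::-1]; cv2.imwrite('pics/c1.png',cv2.resize(im[210:350,150:350],(800,560),interpolation=3))
t=d['frame'][:,:,::-1]; cv2.imwrite('pics/c2.png',cv2.resize(t[80:205,180:400],(800,455),interpolation=3))
E
```

```text
Traceback (most recent call last):
  File "h.py", line 33, in blob
    k,l,st,ce=cv2.connectedComponentsWithStats(m); i=1+np.argmax(st[1:,4]); m=(l==i).astype(np.uint8)
                                                       ~~~~~~~~~^^^^^^^^^^
ValueError: attempt to get argmax of an empty sequence
```

```bash
python3 - <<'E'
from h import *
s,d=snap('top'); s2,e=snap('scene')
im=e['frame'][:,:,::-1]; cv2.imwrite('pics/c1.png',cv2.resize(im[210:350,150:350],(800,560),interpolation=3))
t=d['frame'][:,:,::-1]; cv2.imwrite('pics/c2.png',cv2.resize(t[80:205,180:400],(800,455),interpolation=3))
import h
def mask2(d,n):
    hsv=cv2.cvtColor(d['frame'],cv2.COLOR_RGB2HSV).astype(int); S,V=hsv[...,1],hsv[...,2]
    return {'comb':V<85,'clip':S<40,'hb':S>120,'pb':S>100}[n]
R2={'comb':(368,265,410,295),'clip':(340,252,358,277),'hb':(226,200,256,230),'pb':(198,190,218,212)}
f=lambda c:(lambda m:(m['m10']/m['m00'],m['m01']/m['m00']))(cv2.moments(c))
for n,z in [('comb',9),('clip',12),('hb',20),('pb',20)]:
    r=meas(d,n,ROI[n],z); print(n,r[:3]); o=h.mask; h.mask=mask2
    try:
        c2=blob(e,n,R2[n]); print('  tri',[np.round(x,1) for x in tri(ray(d,*f(r[3])),ray(e,*f(c2)))],cv2.contourArea(c2))
    except Exception as x: print(x)
    h.mask=o
E
```

```text
comb (array([422.8, 367.7]), array([ 33.7, 128.9]), -21.6)
  tri [array([422.8, 368.3,   6.1]), array([1.2, 1.2])] 299.5
clip (array([429.4, 227.5]), array([25.9, 92. ]), 16.4)
  tri [array([429.7, 226.1,   8.7]), array([1.9, 1.9])] 206.0
hb (array([ 417.5, -214.9]), array([ 45., 136.]), 19.0)
  tri [array([ 431.3, -210.4,   16.2]), array([0.1, 0.1])] 167.5
pb (array([ 424.8, -370.5]), array([ 33., 112.]), 22.8)
  tri [array([ 426.3, -368.9,   16.8]), array([0.2, 0.2])] 113.5
```

View pics/c1.png

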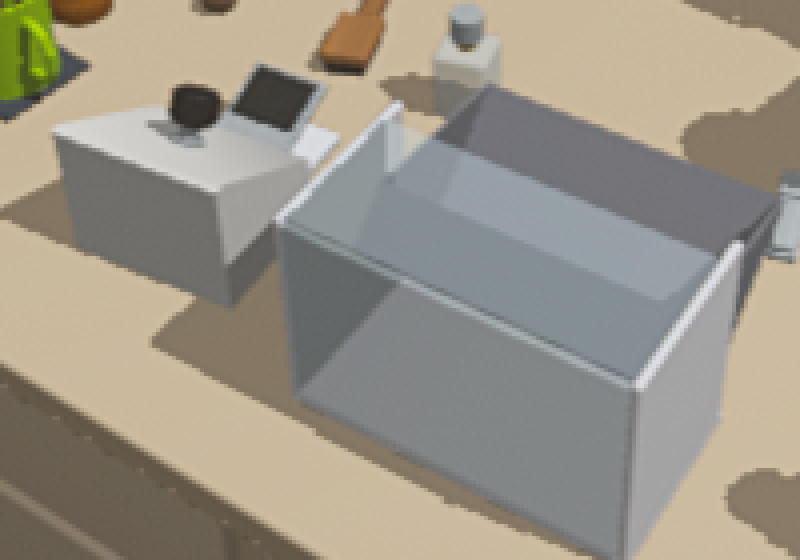

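View pics/c2.png

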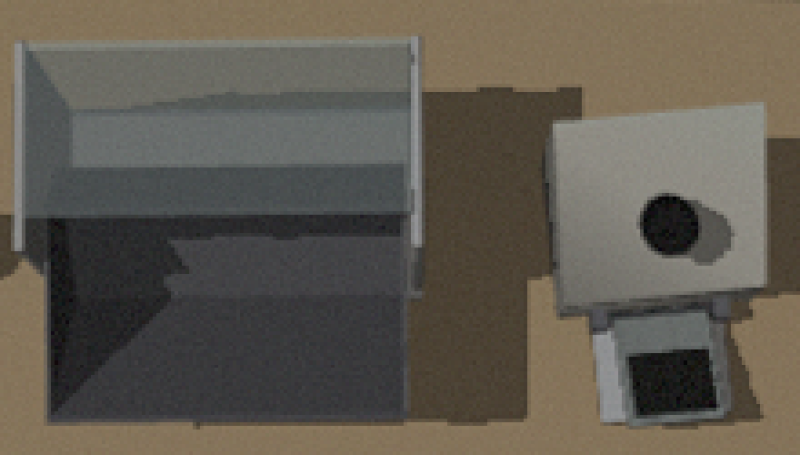

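```bash
cat >> h.py <<'E'
def plan(tx,ty,tz,ang):
    s=bot.sense(); q=s['ee_rot']; M=R.from_quat(np.r_[q[1:],q[0]]).as_matrix()
    A=np.radians(ang); T=np.array([[np.cos(A),np.sin(A),0],[np.sin(A),-np.cos(A),0],[0,0,-1]])
    rv=R.from_matrix(M.T@T).as_rotvec(degrees=True)/6
    d=np.array([tx,ty,tz])-s['position']
    print('t',round(s['t'],2),'pos',s['position'].round(1),'turn',rv.round(2),'shift before turn',(M.T@d/1000).round(4),'after turn',(T.T@d/1000).round(4),'op',round(s['opening'],2),'F',s['ft_force'].round(1))
E
python3 - <<'E'
from h import *
s,d=snap('top'); s2,e=snap('scene')
T=lambda u,v:(180+u/3.636,80+v/3.636)
S=lambda u,v:(150+u/4,210+v/4)
for n,a,b in [('lip+y',(47,420),(780,198)),('lip-y',(407,420),(488,87)),('knob',(670,224),(196,106)),('pad',(673.5,382.7),(278,98)),
 ('roofback+y',(20,42),(636,383)),('roofback-y',(416,38),(282,219))]:
    print(n,[np.round(x,1) for x in tri(ray(d,*T(*a)),ray(e,*S(*b)))])
for n,a,z in [('padfrontL',(634,417),60),('padfrontR',(720,412),60),('padbackL',(628,355),48),('padbackR',(712,347),48),('roofedge',(230,214),185),('wedgeTL',(553,122),124),('wedgeTR',(766,102),124)]: print(n,onz(d,*T(*a),z).round(1))
plan(432,227,230,-164)
E
```

```text
lip+y [array([536.6, 258.9, 128.7]), array([0.5, 0.5])]
lip-y [array([541.8,   9.1, 121.4]), array([0.2, 0.2])]
knob [array([ 683.7, -172.4,  117.1]), array([2.1, 2.1])]
pad [array([ 579.4, -184.5,   47.1]), array([3.3, 3.3])]
roofback+y [array([786.6, 276.2, 184.8]), array([1.1, 1.1])]
roofback-y [array([793.8,   9.8, 182.1]), array([2.8, 2.8])]
padfrontL [ 553.8 -156.8   60. ]
padfrontR [ 558.6 -219.6   60. ]
padbackL [ 601.2 -153.3   48. ]
padbackR [ 608.3 -215.3   48. ]
roofedge [671.8 130.  185. ]
wedgeTL [755.  -90.1 124. ]
wedgeTR [ 772.1 -240.2  124. ]
t 0.5 pos [295.3 606.9 228.5] turn [ 0.   -0.   23.01] shift before turn [ 0.2891  0.2818 -0.0015] after turn [-0.0267 -0.4029 -0.0015] op 1.0 F [0.3 0.  0.2]
```

```bash
python3 -c "
from h import *
plan(423,368,100,-21.6)"
```

```text
t 0.5 pos [295.3 606.9 228.5] turn [ 0.   -0.   -0.72] shift before turn [0.2194 0.159  0.1285] after turn [0.2067 0.1751 0.1285] op 1.0 F [0.3 0.  0.2]
```

Request:
arm_command:
  steps:
    - [[0, 0, 0, 0, 0, -0.72, 1], [0.0207, 0.0175, 0.0128, 0, 0, 0, 1], [0.0207, 0.0175, 0.0128, 0, 0, 0, 1], [0.0207, 0.0175, 0.0128, 0, 0, 0, 1], [0.0207, 0.0175, 0.0128, 0, 0, 0, 1], [0.0207, 0.0175, 0.0128, 0, 0, 0, 1], [0.0207, 0.0175, 0.0128, 0, 0, 0, 1], [0.0207, 0.0175, 0.0128, 0, 0, 0, 1], [0.0207, 0.0175, 0.0128, 0, 0, 0, 1], [0.0207, 0.0175, 0.0128, 0, 0, 0, 1], [0.0207, 0.0175, 0.0128, 0, 0, 0, 1], [0, 0, 0, 0, 0, 0, 1]]
  force: 40

```text
t: 1.7
position: [423.3, 364.5, 98.8]
ee_rot: [0.002, 0.982, -0.189, -0.001]
ft_force: [-0.4, -0.7, -0.2]
opening: 0.999
finger_force: 0.0
```

```bash
python3 -c "
from h import *
plan(423,368,24,-21.6)
s,d=snap('wrist','w1.png'); print(proj(d,[423,368,6],s))
import h
hsv=cv2.cvtColor(d['frame'],cv2.COLOR_RGB2HSV); m=(hsv[...,2]<45).astype(np.uint8)
k,l,st,ce=cv2.connectedComponentsWithStats(m); print([(st[i].tolist(),ce[i].round()) for i in range(1,k) if st[i,4]>300])
"
```

```text
t 1.7 pos [423.3 364.5  98.8] turn [ 0.03  0.01 -0.03] shift before turn [-0.0015 -0.0034  0.0748] after turn [-0.0016 -0.0031  0.0748] op 1.0 F [-0.4 -0.7 -0.2]
(np.float64(272.57256824311656), np.float64(216.6891027788224))
[([251, 129, 49, 169, 4588], array([273., 212.])), ([0, 275, 560, 145, 36526], array([282., 376.]))]
```

View pics/w1.png

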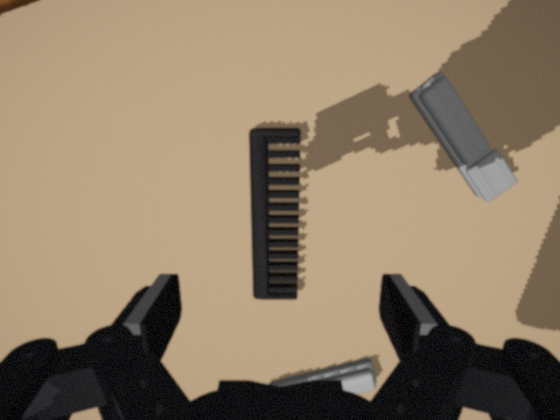

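The wrist view shows the comb at (275,213), 3 px from where my point projects (272,217), squarely between the jaws. I descend and grip.

Request:
arm_command:
  steps:
    - [[0, -0.0034, 0.025, 0, 0, 0, 1], [0, 0, 0.025, 0, 0, 0, 1], [0, 0, 0.022, 0, 0, 0, 1], [0, 0, 0.002, 0, 0, 0, 0.6], [0, 0, 0, 0, 0, 0, 0.3], [0, 0, 0, 0, 0, 0, 0], [0, 0, 0, 0, 0, 0, 0], [0, 0, 0, 0, 0, 0, 0], [0, 0, 0, 0, 0, 0, 0]]
  force: 40

```text
t: 2.65
position: [424.7, 371.5, 27.2]
ee_rot: [-0.001, 0.982, -0.188, 0.0]
ft_force: [-0.1, -0.8, -0.8]
opening: 0.0
finger_force: 0.0
```

Request:
arm_command:
  steps:
    - [[0, 0, -0.03, 0, 0, 0, 0.5], [0, 0, -0.04, 0, 0, 0, 1], [0, 0, 0, 0, 0, 0, 1], [0, 0, 0, 0, 0, 0, 1]]

```text
t: 3.05
position: [424.9, 371.8, 97.9]
ee_rot: [-0.001, 0.982, -0.188, 0.0]
ft_force: [0.1, -0.3, -0.1]
opening: 0.679
finger_force: 0.0
```

```bash
python3 -c "
from h import *
s,d=snap('wrist','w2.png'); 
hsv=cv2.cvtColor(d['frame'],cv2.COLOR_RGB2HSV); m=(hsv[...,2]<45).astype(np.uint8)
k,l,st,ce=cv2.connectedComponentsWithStats(m)
for i in range(1,k):
  if 300<st[i,4]<20000:
    c,_=cv2.findContours((l==i).astype(np.uint8),0,2); P=np.array([onz(d,*p,8,s)[:2] for p in c[0][:,0]],np.float32); print(st[i],cv2.minAreaRect(P))
s,e=snap('top'); print(meas(e,'comb',ROI['comb'],9)[:3]); plan(423,368,20,-21.6)
"
```

```text
[ 263  127   49  170 3743] ((421.2003479003906, 366.70025634765625), (32.630245208740234, 128.79660034179688), 68.0542221069336)
[264 184   9 112 314] ((408.3294677734375, 386.084228515625), (5.7173051834106445, 88.73787689208984), 68.49276733398438)
(array([423.3, 393.1]), array([124.4, 125. ]), 89.5)
t 3.15 pos [424.2 370.7  96.1] turn [ 0.    0.   -0.01] shift before turn [-0.0001  0.0029  0.0761] after turn [-0.0001  0.003   0.0761] op 0.85 F [-0.3  0.3 -1.3]
```

View pics/w2.png

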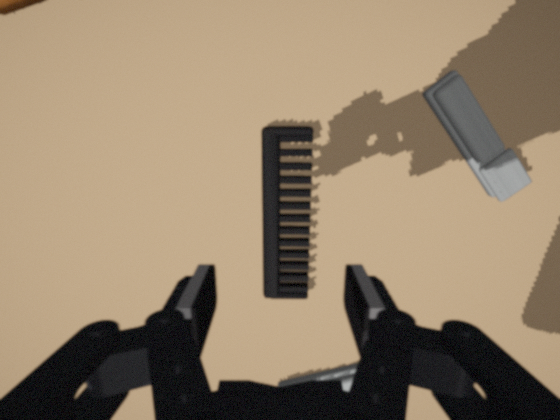

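The comb is unmoved at (288,212); the pads closed just above it. I go about 9 mm lower.

Request:
arm_command:
  steps:
    - [[0, 0.003, 0.03, 0, 0, 0, 0.7], [0, 0, 0.03, 0, 0, 0, 0.7], [0, 0, 0.018, 0, 0, 0, 0.65], [0, 0, 0.001, 0, 0, 0, 0.6], [0, 0, 0, 0, 0, 0, 0.3], [0, 0, 0, 0, 0, 0, 0.1], [0, 0, 0, 0, 0, 0, 0], [0, 0, 0, 0, 0, 0, 0]]
  force: 40

```text
t: 3.95
position: [423.7, 368.8, 18.4]
ee_rot: [-0.001, 0.982, -0.188, 0.0]
ft_force: [-0.2, -0.1, -0.8]
opening: 0.001
finger_force: 0.0
```

```bash
python3 -c "
from h import *
s,d=snap('wrist','w3.png'); print(s['position'],s['opening'],s['finger_force'])
"
```

```text
[423.69245398 368.84560789  18.40401638] 0.0008385379502401671 0.0
```

View pics/w3.png

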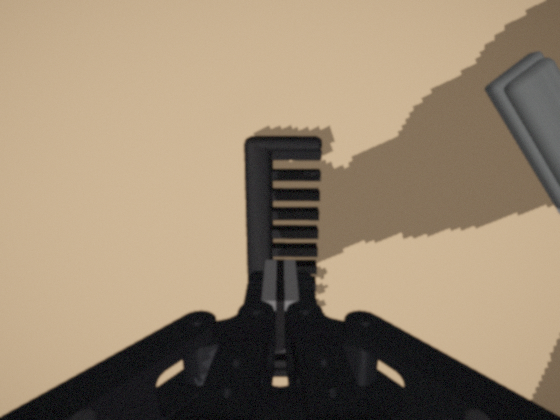

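The jaws are shut at (280,280) directly over the comb, with no contact force. The real fingertip reach is therefore shorter than stated. I feel downward to find it.

Request:
arm_command:
  steps:
    - [[0, 0, 0.002, 0, 0, 0, 0], [0, 0, 0.002, 0, 0, 0, 0], [0, 0, 0, 0, 0, 0, 0]]

```text
t: 4.3
position: [423.3, 368.2, 13.2]
ee_rot: [0.0, 0.982, -0.188, -0.0]
ft_force: [-0.6, 0.6, -0.3]
opening: 0.001
finger_force: 0.0
```

Request:
arm_command:
  steps:
    - [[0, 0, -0.004, 0, 0, 0, 0.65], [0, 0, 0, 0, 0, 0, 0.65], [0, 0, 0.006, 0, 0, 0, 0.65], [0, 0, 0.006, 0, 0, 0, 0.65], [0, 0, 0.003, 0, 0, 0, 0.65], [0, 0, 0, 0, 0, 0, 0.65]]

```text
t: 4.9
position: [423.1, 367.8, 1.6]
ee_rot: [0.001, 0.982, -0.188, -0.0]
ft_force: [-0.4, 0.3, 0.0]
opening: 0.648
finger_force: 0.0
```

Request:
arm_command:
  steps:
    - [[0, 0, 0.004, 0, 0, 0, 0.65], [0, 0, 0.004, 0, 0, 0, 0.65], [0, 0, 0.002, 0, 0, 0, 0.65], [0, 0, 0, 0, 0, 0, 0.65]]

```text
t: 5.3
position: [423.4, 368.3, -6.8]
ee_rot: [0.0, 0.982, -0.187, 0.0]
ft_force: [-3.7, -1.8, 9.7]
opening: 0.654
finger_force: 4.9
```

```bash
python3 -c "
from h import *
s,d=snap('wrist'); e=grab_frame('scene')
cv2.imwrite('pics/s4.png',np.hstack([cv2.resize(d['frame'],(400,300)),cv2.resize(e['frame'][170:320,300:500],(400,300),interpolation=3)])[:,:,::-1]); print(s['position'],s['ft_force'])
"
```

```text
[423.36642305 368.33632499  -6.83513075] [-3.66954165 -1.78238426  9.70222337]
```

View pics/s4.png

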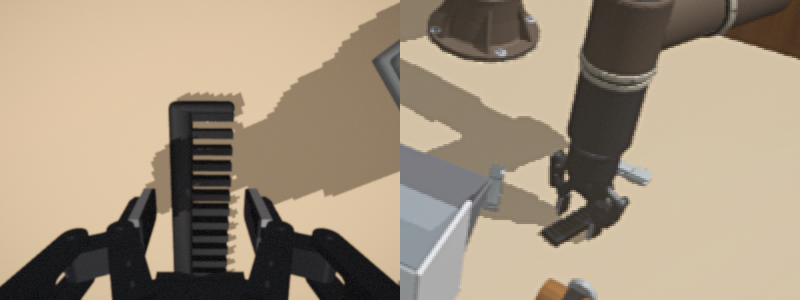

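The fingers touched the table at TCP z about -6, so the tips are about 6 mm behind the TCP at this opening. The comb, at (205,190) in the left half, is between the pads. I rise slightly and close.

Request:
arm_command:
  steps:
    - [[0, 0, -0.005, 0, 0, 0, 0.6], [0, 0, 0, 0, 0, 0, 0.4], [0, 0, 0, 0, 0, 0, 0.2], [0, 0, 0, 0, 0, 0, 0.0], [0, 0, 0, 0, 0, 0, 0.0], [0, 0, 0, 0, 0, 0, 0]]
  force: 40

```text
t: 6.0
position: [423.6, 368.7, -1.9]
ee_rot: [-0.0, 0.982, -0.187, 0.0]
ft_force: [-1.2, -0.4, 8.9]
opening: 0.408
finger_force: 39.6
```

Request:
arm_command:
  steps:
    - [[0, 0, -0.02, 0, 0, 0, 0], [0, 0, -0.03, 0, 0, 0.9333, 0], [0, 0, -0.03, 0, 0, 0.9333, 0], [0, 0, -0.03, 0, 0, 0.9333, 0], [0, 0, -0.03, 0, 0, 0.9333, 0], [0, 0, -0.03, 0, 0, 0.9333, 0], [0, 0, -0.03, 0, 0, 0.9333, 0], [0, 0, 0, 0, 0, 0.9333, 0], [0, 0, 0, 0, 0, 0.9333, 0], [0, 0, 0, 0, 0, 0.9333, 0], [0, 0, 0, 0, 0, 0.9333, 0], [0, 0, 0, 0, 0, 0.9333, 0], [0, 0, 0, 0, 0, 0.9333, 0], [0.03, -0.0308, 0, 0, 0, 0, 0], [0.03, -0.0308, 0, 0, 0, 0, 0], [0.03, -0.0308, 0, 0, 0, 0, 0], [0.03, -0.0308, 0, 0, 0, 0, 0], [0.03, -0.0308, 0, 0, 0, 0, 0], [0.03, -0.0308, 0, 0, 0, 0, 0], [0, 0, 0, 0, 0, 0, 0]]

```text
t: 8.0
position: [614.3, 188.6, 196.1]
ee_rot: [0.001, 0.713, -0.701, 0.0]
ft_force: [-0.5, 0.3, -0.8]
opening: 0.406
finger_force: 46.0
```

```bash
python3 -c "
from h import *
plan(612,192,105,-88.8);print(bot.sense()['finger_force'])"
```

```text
t 8.0 pos [614.3 188.6 196.1] turn [ 0.01 -0.01 -0.04] shift before turn [-0.0036  0.0022  0.0911] after turn [-0.0035  0.0023  0.0911] op 0.41 F [-0.5  0.3 -0.8]
46.02558195590973
```

Request:
arm_command:
  steps:
    - [[0, 0, 0.03, 0, 0, 0, 0], [0, 0, 0.03, 0, 0, 0, 0], [0, 0, 0.025, 0, 0, 0, 0], [0, 0, 0.005, 0, 0, 0, 0.0], [0, 0, 0, 0, 0, 0, 0.6], [0, 0, 0, 0, 0, 0, 0.65], [0, 0, 0, 0, 0, 0, 0.65], [0, 0, -0.03, 0, 0, 0, 0.65], [0, 0, -0.04, 0, 0, 0, 0.65], [0, 0, -0.04, 0, 0, 0, 0.65]]

```text
t: 9.0
position: [611.7, 192.3, 219.5]
ee_rot: [0.0, 0.715, -0.7, 0.0]
ft_force: [0.6, 1.2, 0.7]
opening: 0.647
finger_force: 0.0
```

```bash
python3 -c "
from h import *
plan(430,227,100,-163.6)
e=grab_frame('top'); im=e['frame'].copy(); cv2.imwrite('pics/t5.png',cv2.resize(im[80:280,130:470],(800,470),interpolation=3)[:,:,::-1])
for n,z in [('clip',12),('hb',20),('pb',20)]:
  try: print(n,meas(e,n,ROI[n],z)[:3])
  except Exception as x: print(n,x)
"
```

```text
t 9.0 pos [611.7 192.3 219.5] turn [-0.   -0.   12.47] shift before turn [-0.0385  0.1809  0.1194] after turn [0.1645 0.0845 0.1195] op 0.65 F [0.6 1.2 0.7]
clip (array([429.4, 227.5]), array([25.5, 92.1]), 16.7)
hb (array([ 417.4, -215.5]), array([ 43.4, 136.9]), 20.4)
pb (array([ 424.5, -368.5]), array([ 32. , 111.2]), 21.9)
```

View pics/t5.png

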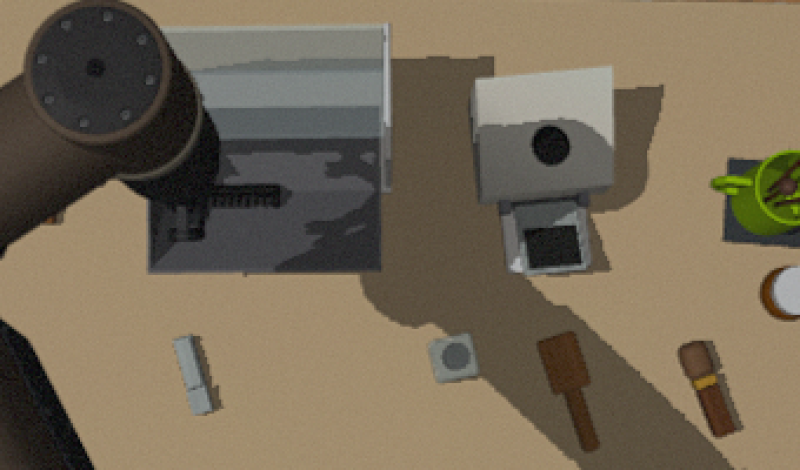

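The comb lies in the bin, left part, at (245,195) in the crop. Clip, hairbrush and powder brush are unmoved. Next is the clip.

Request:
arm_command:
  steps:
    - [[0, 0, 0, 0, 0, 0.9592, 0.65], [0, 0, 0, 0, 0, 0.9592, 0.65], [0, 0, 0, 0, 0, 0.9592, 0.65], [0, 0, 0, 0, 0, 0.9592, 0.65], [0, 0, 0, 0, 0, 0.9592, 0.65], [0, 0, 0, 0, 0, 0.9592, 0.65], [0, 0, 0, 0, 0, 0.9592, 0.65], [0, 0, 0, 0, 0, 0.9592, 0.65], [0, 0, 0, 0, 0, 0.9592, 0.65], [0, 0, 0, 0, 0, 0.9592, 0.65], [0, 0, 0, 0, 0, 0.9592, 0.65], [0, 0, 0, 0, 0, 0.9592, 0.65], [0, 0, 0, 0, 0, 0.9592, 0.65], [0.0274, 0.0141, 0.01, 0, 0, 0, 0.65], [0.0274, 0.0141, 0.01, 0, 0, 0, 0.65], [0.0274, 0.0141, 0.02, 0, 0, 0, 0.65], [0.0274, 0.0141, 0.02, 0, 0, 0, 0.65], [0.0274, 0.0141, 0.03, 0, 0, 0, 0.65], [0.0274, 0.0141, 0.03, 0, 0, 0, 0.65], [0, 0, 0, 0, 0, 0, 0.65]]

```text
t: 11.05
position: [425.6, 225.3, 94.8]
ee_rot: [-0.003, -0.143, 0.99, -0.001]
ft_force: [0.1, 0.2, 1.0]
opening: 0.648
finger_force: 0.0
```

```bash
cat >> h.py <<'E'
def wmeas(n,z,th,near,r=90):
    s,d=snap('wrist'); hsv=cv2.cvtColor(d['frame'],cv2.COLOR_RGB2HSV).astype(int); m=th(hsv[...,0],hsv[...,1],hsv[...,2]).astype(np.uint8)
    m[300:]=0; m=cv2.morphologyEx(m,cv2.MORPH_OPEN,np.ones((3,3))); m=cv2.morphologyEx(m,cv2.MORPH_CLOSE,np.ones((7,7)))
    k,l,st,ce=cv2.connectedComponentsWithStats(m)
    for i in range(1,k):
        if st[i,4]<400: continue
        c,_=cv2.findContours((l==i).astype(np.uint8),0,2); c=max(c,key=cv2.contourArea)
        P=np.array([onz(d,*p,z,s)[:2] for p in c[:,0]],np.float32); rc=cv2.minAreaRect(P)
        if np.hypot(rc[0][0]-near[0],rc[0][1]-near[1])<r: print(n,st[i],np.round(rc[0],1),np.round(rc[1],1),round(rc[2],1))
E
python3 -c "
from h import *
plan(429.5,227,3,-163.6); wmeas('clip',12,lambda H,S,V:S<45,(430,227))"
```

```text
t 11.05 pos [425.6 225.3  94.8] turn [-0.02 -0.05  0.  ] shift before turn [-0.0047  0.0008  0.0918] after turn [-0.0042  0.0006  0.0918] op 0.65 F [0.1 0.2 1. ]
clip [ 265  158   36  124 4138] [427.4 226.2] [92. 24.] 17.4
clip [183 265  29  35 524] [491.1 178.8] [12.1 36.3] 75.5
clip [348 265  30  35 534] [455.8 296.4] [35.4 12.1] 44.2
```

Request:
arm_command:
  steps:
    - [[-0.002, 0, 0.03, 0, 0, 0, 0.65], [0, 0, 0.03, 0, 0, 0, 0.65], [0, 0, 0.028, 0, 0, 0, 0.6], [0, 0, 0.004, 0, 0, 0, 0.6], [0, 0, 0, 0, 0, 0, 0.3], [0, 0, 0, 0, 0, 0, 0.1], [0, 0, 0, 0, 0, 0, 0.0], [0, 0, 0, 0, 0, 0, 0], [0, 0, 0, 0, 0, 0, 0]]
  force: 40

```text
t: 12.0
position: [433.4, 228.8, 7.2]
ee_rot: [0.001, -0.143, 0.99, 0.001]
ft_force: [-0.4, -0.5, 7.7]
opening: 0.217
finger_force: 39.9
```

Request:
arm_command:
  steps:
    - [[0, 0, -0.02, 0, 0, 0, 0], [0, 0, -0.03, 0, 0, -0.9592, 0], [0, 0, -0.03, 0, 0, -0.9592, 0], [0, 0, -0.03, 0, 0, -0.9592, 0], [0, 0, -0.03, 0, 0, -0.9592, 0], [0, 0, -0.03, 0, 0, -0.9592, 0], [0, 0, -0.03, 0, 0, -0.9592, 0], [0, 0, 0, 0, 0, -0.9592, 0], [0, 0, 0, 0, 0, -0.9592, 0], [0, 0, 0, 0, 0, -0.9592, 0], [0, 0, 0, 0, 0, -0.9592, 0], [0, 0, 0, 0, 0, -0.9592, 0], [0, 0, 0, 0, 0, -0.9592, 0], [0, 0, 0, 0, 0, -0.9592, 0], [0.031, -0.0356, 0, 0, 0, 0, 0], [0.031, -0.0356, 0, 0, 0, 0, 0], [0.031, -0.0356, 0, 0, 0, 0, 0], [0.031, -0.0356, 0, 0, 0, 0, 0], [0.031, -0.0356, 0, 0, 0, 0, 0], [0, 0, 0, 0, 0, 0, 0]]

```text
t: 14.0
position: [616.2, 72.8, 205.1]
ee_rot: [0.0, 0.713, -0.701, 0.0]
ft_force: [-1.2, -0.4, -1.9]
opening: 0.215
finger_force: 39.4
```

```bash
python3 -c "
from h import *
plan(612,76,105,-88.8);print(bot.sense()['finger_force'])"
```

```text
t 14.0 pos [616.2  72.8 205.1] turn [-0.   -0.01 -0.04] shift before turn [-0.0034  0.0042  0.1001] after turn [-0.0033  0.0042  0.1001] op 0.21 F [-1.2 -0.4 -1.9]
39.394272565841675
```

Request:
arm_command:
  steps:
    - [[0, 0.003, 0.03, 0, 0, 0, 0], [0, 0, 0.035, 0, 0, 0, 0], [0, 0, 0.03, 0, 0, 0, 0], [0, 0, 0.01, 0, 0, 0, 0.0], [0, 0, 0, 0, 0, 0, 0.3], [0, 0, 0, 0, 0, 0, 0.5], [0, 0, 0, 0, 0, 0, 0.5], [0, 0, -0.03, 0, 0, 0, 0.5], [0, 0, -0.04, 0, 0, 0, 0.6], [0, 0, -0.04, 0, 0, 0.9892, 0.8], [0, 0, 0, 0, 0, 0.9892, 0.8], [0, 0, 0, 0, 0, 0.9892, 0.9], [0, 0, 0, 0, 0, 0.9892, 0.9], [0, 0, 0, 0, 0, 0.9892, 0.9], [0, 0, 0, 0, 0, 0.9892, 0.9], [0, 0, 0, 0, 0, 0.9892, 0.9], [0, 0, 0, 0, 0, 0.9892, 0.9], [0, 0, 0, 0, 0, 0.9892, 0.9], [0, 0, 0, 0, 0, 0.9892, 0.9]]

```text
t: 15.9
position: [610.9, 76.5, 212.4]
ee_rot: [0.001, -0.272, 0.962, 0.0]
ft_force: [0.7, 0.2, 0.0]
opening: 0.899
finger_force: 0.0
```

```bash
python3 -c "
from h import *
e=grab_frame('top')
for n,z in [('hb',20),('pb',20)]:
  try: print(n,meas(e,n,ROI[n],z)[:3])
  except Exception as x: print(n,x)
plan(441,-206.5,100,-160)
"
```

```text
hb (array([ 417.1, -215.1]), array([ 43.2, 136.8]), 19.0)
pb (array([ 425.2, -369.7]), array([ 32. , 111.5]), 22.7)
t 15.95 pos [610.9  76.5 212.3] turn [-0.    0.03  1.87] shift before turn [ 0.2923 -0.1537  0.1116] after turn [ 0.2564 -0.2078  0.1123] op 0.9 F [ 0.6  0.4 -0.6]
```

Request:
arm_command:
  steps:
    - [[0, 0, 0, 0, 0, 0.935, 0.9], [0, 0, 0, 0, 0, 0.935, 0.9], [0.0256, -0.0208, 0, 0, 0, 0, 0.9], [0.0256, -0.0208, 0, 0, 0, 0, 0.9], [0.0256, -0.0208, 0, 0, 0, 0, 0.9], [0.0256, -0.0208, 0, 0, 0, 0, 0.9], [0.0256, -0.0208, 0, 0, 0, 0, 0.9], [0.0256, -0.0208, 0, 0, 0, 0, 0.9], [0.0256, -0.0208, 0.02, 0, 0, 0, 0.9], [0.0256, -0.0208, 0.03, 0, 0, 0, 0.9], [0.0256, -0.0208, 0.03, 0, 0, 0, 0.9], [0.0256, -0.0208, 0.032, 0, 0, 0, 0.9], [0, 0, 0, 0, 0, 0, 0.9], [0, 0, 0, 0, 0, 0, 0.9]]

```text
t: 17.35
position: [444.1, -209.3, 99.1]
ee_rot: [0.0, -0.179, 0.984, -0.0]
ft_force: [-0.5, 0.2, 0.2]
opening: 0.896
finger_force: 0.0
```

```bash
python3 -c "
from h import *
wmeas('hb',22,lambda H,S,V:(S>140)&(V>45),(417,-215))
plan(441,-206.5,3,-160)
e=grab_frame('wrist')['frame']; t=grab_frame('top')['frame'][80:220,180:330]
cv2.imwrite('pics/h6.png',np.hstack([cv2.resize(e,(400,300)),cv2.resize(t,(321,300),interpolation=3)])[:,:,::-1])
"
```

```text
hb [ 255   80   66  195 8405] [ 418.1 -214.9] [131.4  44.1] 19.4
t 17.4 pos [ 445.1 -208.8   99.7] turn [-0.01  0.02  0.11] shift before turn [0.0032 0.0037 0.0967] after turn [0.0031 0.0036 0.0967] op 0.9 F [ 0.4 -0.2  0.1]
```

View pics/h6.png

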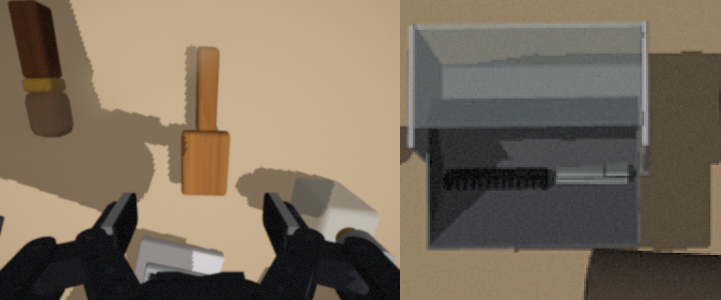

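Comb (495,180) and clip (590,175) lie in the bottom of the bin. The hairbrush head (205,163) is centred between the jaws, and the atomizer at right is clear.

Request:
arm_command:
  steps:
    - [[0.001, 0.003, 0.03, 0, 0, 0, 0.9], [0, 0, 0.03, 0, 0, 0, 0.9], [0, 0, 0.03, 0, 0, 0, 0.85], [0, 0, 0.006, 0, 0, 0, 0.8], [0, 0, 0, 0, 0, 0, 0.5], [0, 0, 0, 0, 0, 0, 0.2], [0, 0, 0, 0, 0, 0, 0.0], [0, 0, 0, 0, 0, 0, 0], [0, 0, 0, 0, 0, 0, 0]]
  force: 45

```text
t: 18.4
position: [443.1, -206.1, 3.9]
ee_rot: [0.001, -0.179, 0.984, -0.0]
ft_force: [-1.1, 1.9, 8.1]
opening: 0.526
finger_force: 46.6
```

Request:
arm_command:
  steps:
    - [[0, 0, -0.025, 0, 0, 0, 0], [0, 0, -0.03, 0, 0, 0, 0], [0, 0, -0.03, 0, 0, -0.9833, 0], [0, 0, -0.03, 0, 0, -0.9833, 0], [0, 0, -0.03, 0, 0, -0.9833, 0], [0, 0, -0.03, 0, 0, -0.9833, 0], [0, 0, -0.03, 0, 0, -0.9833, 0], [0, 0, 0, 0, 0, -0.9833, 0], [0, 0, 0, 0, 0, -0.9833, 0], [0, 0, 0, 0, 0, -0.9833, 0], [0, 0, 0, 0, 0, -0.9833, 0], [0, 0, 0, 0, 0, -0.9833, 0], [0, 0, 0, 0, 0, -0.9833, 0], [0, 0, 0, 0, 0, -0.9833, 0], [-0.0319, -0.0178, 0, 0, 0, 0, 0], [-0.0319, -0.0178, 0, 0, 0, 0, 0], [-0.0319, -0.0178, 0, 0, 0, 0, 0], [-0.0319, -0.0178, 0, 0, 0, 0, 0], [-0.0319, -0.0178, 0, 0, 0, 0, 0]]

```text
t: 20.3
position: [527.3, -43.1, 208.2]
ee_rot: [-0.0, 0.716, -0.698, 0.0]
ft_force: [0.6, -0.1, -0.2]
opening: 0.526
finger_force: 46.2
```

Request:
arm_command:
  steps:
    - [[-0.0319, -0.0178, 0, 0, 0, 0, 0], [-0.0319, -0.0178, 0, 0, 0, 0, 0], [-0.0319, -0.0178, 0, 0, 0, 0, 0], [-0.0319, -0.0178, 0, 0, 0, 0, 0], [-0.0319, -0.0178, 0, 0, 0, 0, 0], [0, 0, 0, 0, 0, 0, 0], [0, 0, 0, 0, 0, 0, 0]]

```text
t: 21.0
position: [611.9, 117.8, 207.2]
ee_rot: [0.0, 0.716, -0.698, -0.0]
ft_force: [-0.6, -0.7, -0.4]
opening: 0.533
finger_force: 46.2
```

```bash
python3 -c "
from h import *
plan(612,117,108,-88.8);print(bot.sense()['finger_force'])"
```

```text
t 21.0 pos [611.9 117.8 207.2] turn [ 0.01 -0.    0.04] shift before turn [ 0.0008 -0.0002  0.0992] after turn [ 0.0008 -0.0001  0.0992] op 0.53 F [-0.6 -0.7 -0.4]
46.177441477775574
```

Request:
arm_command:
  steps:
    - [[0, 0, 0.03, 0, 0, 0, 0], [0, 0, 0.035, 0, 0, 0, 0], [0, 0, 0.025, 0, 0, 0, 0], [0, 0, 0.009, 0, 0, 0, 0], [0, 0, 0, 0, 0, 0, 0.65], [0, 0, 0, 0, 0, 0, 0.75], [0, 0, 0, 0, 0, 0, 0.75], [0, 0, -0.03, 0, 0, 0, 0.75], [0, 0, -0.04, 0, 0, 0, 0.75], [0, 0, -0.04, 0, 0, 0.9542, 0.75], [0, 0, 0, 0, 0, 0.9542, 0.75], [0, 0, 0, 0, 0, 0.9542, 0.75], [0, 0, 0, 0, 0, 0.9542, 0.75], [0, 0, 0, 0, 0, 0.9542, 0.75], [0, 0, 0, 0, 0, 0.9542, 0.75], [0, 0, 0, 0, 0, 0.9542, 0.75], [0, 0, 0, 0, 0, 0.9542, 0.75], [0, 0, 0, 0, 0, 0.9542, 0.75], [0, 0, 0, 0, 0, 0.9542, 0.75], [0, 0, 0, 0, 0, 0.9542, 0.75]]

```text
t: 23.0
position: [612.4, 116.6, 220.5]
ee_rot: [0.001, -0.243, 0.97, 0.0]
ft_force: [-0.5, -0.1, -0.4]
opening: 0.752
finger_force: 0.0
```

```bash
python3 -c "
from h import *
e=grab_frame('top')
print(meas(e,'pb',ROI['pb'],20)[:3])
plan(425,-370,100,-157.5)
"
```

```text
(array([ 423.4, -367.8]), array([ 32. , 111.7]), 19.7)
t 23.05 pos [612.4 116.6 220.5] turn [-0.    0.02  0.89] shift before turn [ 0.3932 -0.3428  0.1197] after turn [ 0.3594 -0.3779  0.1205] op 0.75 F [-0.4  0.4 -0.3]
```

Request:
arm_command:
  steps:
    - [[0, 0, 0, 0, 0, 0.89, 0.75], [0.0257, -0.027, 0, 0, 0, 0, 0.75], [0.0257, -0.027, 0, 0, 0, 0, 0.75], [0.0257, -0.027, 0, 0, 0, 0, 0.75], [0.0257, -0.027, 0, 0, 0, 0, 0.75], [0.0257, -0.027, 0, 0, 0, 0, 0.75], [0.0257, -0.027, 0, 0, 0, 0, 0.75], [0.0257, -0.027, 0, 0, 0, 0, 0.75], [0.0257, -0.027, 0, 0, 0, 0, 0.75], [0.0257, -0.027, 0, 0, 0, 0, 0.75], [0.0257, -0.027, 0, 0, 0, 0, 0.75], [0.0257, -0.027, 0.03, 0, 0, 0, 0.75], [0.0257, -0.027, 0.03, 0, 0, 0, 0.75], [0.0257, -0.027, 0.03, 0, 0, 0, 0.75], [0.0257, -0.027, 0.03, 0, 0, 0, 0.75], [0, 0, 0, 0, 0, 0, 0.75], [0, 0, 0, 0, 0, 0, 0.75]]

```text
t: 24.75
position: [428.6, -372.7, 98.8]
ee_rot: [-0.0, -0.2, 0.98, -0.0]
ft_force: [0.4, 0.5, 0.9]
opening: 0.754
finger_force: 0.0
```

```bash
python3 -c "
from h import *
wmeas('pb',22,lambda H,S,V:((S>125)|(V<75)),(425,-370))
plan(417.6,-372,3,-157.5)
e=grab_frame('wrist')['frame']; t=grab_frame('top')['frame'][80:220,180:330]
cv2.imwrite('pics/p7.png',np.hstack([cv2.resize(e,(400,300)),cv2.resize(t,(321,300),interpolation=3)])[:,:,::-1])
"
```

```text
pb [ 264  132   45  156 5210] [ 422.2 -372. ] [111.1  31.3] 22.3
pb [352 267  47  33 825] [ 444.6 -291.2] [26.2 34.4] 23.1
t 24.8 pos [ 429.6 -372.3   99.7] turn [-0.01  0.01  0.1 ] shift before turn [0.011  0.0051 0.0967] after turn [0.011  0.0049 0.0967] op 0.75 F [1.  0.4 1.4]
```

View pics/p7.png

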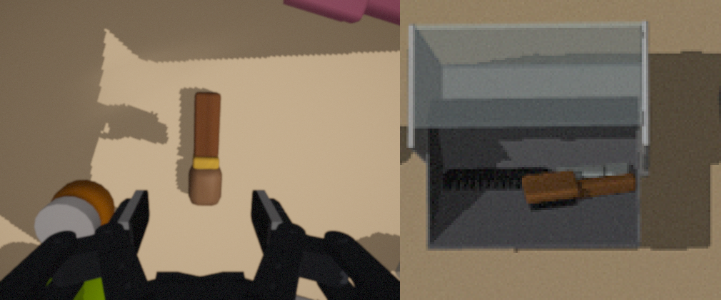

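The hairbrush lies in the bin over the clip (575,187). The powder brush handle (207,125) is between the jaws, and the cream jar at left is about 100 mm clear.

Request:
arm_command:
  steps:
    - [[0.007, 0.002, 0.03, 0, 0, 0, 0.75], [0.006, 0.002, 0.03, 0, 0, 0, 0.75], [0, 0, 0.03, 0, 0, 0, 0.7], [0, 0, 0.003, 0, 0, 0, 0.7], [0, 0, 0, 0, 0, 0, 0.4], [0, 0, 0, 0, 0, 0, 0.1], [0, 0, 0, 0, 0, 0, 0.0], [0, 0, 0, 0, 0, 0, 0], [0, 0, 0, 0, 0, 0, 0]]
  force: 45

```text
t: 25.8
position: [417.5, -373.5, 7.6]
ee_rot: [0.002, -0.201, 0.98, -0.001]
ft_force: [0.5, 2.0, 7.8]
opening: 0.271
finger_force: 44.3
```

Request:
arm_command:
  steps:
    - [[0, 0, -0.025, 0, 0, 0, 0], [0, 0, -0.03, 0, 0, 0, 0], [0, 0, -0.03, 0, 0, -0.945, 0], [0, 0, -0.03, 0, 0, -0.945, 0], [0, 0, -0.03, 0, 0, -0.945, 0], [0, 0, -0.03, 0, 0, -0.945, 0], [0, 0, -0.03, 0, 0, -0.945, 0], [0, 0, 0, 0, 0, -0.945, 0], [0, 0, 0, 0, 0, -0.945, 0], [0, 0, 0, 0, 0, -0.945, 0], [0, 0, 0, 0, 0, -0.945, 0], [0, 0, 0, 0, 0, -0.945, 0], [0, 0, 0, 0, 0, -0.945, 0], [0, 0, 0, 0, 0, -0.945, 0], [-0.0375, -0.0138, 0, 0, 0, 0, 0], [-0.0375, -0.0138, 0, 0, 0, 0, 0], [-0.0375, -0.0138, 0, 0, 0, 0, 0], [-0.0375, -0.0138, 0, 0, 0, 0, 0], [-0.0375, -0.0138, 0, 0, 0, 0, 0]]

```text
t: 27.7
position: [481.4, -182.7, 211.7]
ee_rot: [-0.001, 0.714, -0.7, 0.001]
ft_force: [0.7, -1.3, -0.6]
opening: 0.269
finger_force: 44.5
```

Request:
arm_command:
  steps:
    - [[-0.0375, -0.0138, 0, 0, 0, 0, 0], [-0.0375, -0.0138, 0, 0, 0, 0, 0], [-0.0375, -0.0138, 0, 0, 0, 0, 0], [-0.0375, -0.0138, 0, 0, 0, 0, 0], [-0.0375, -0.0138, 0, 0, 0, 0, 0], [-0.0375, -0.0138, 0, 0, 0, 0, 0], [-0.0375, -0.0138, 0, 0, 0, 0, 0], [-0.0375, -0.0138, 0, 0, 0, 0, 0], [-0.0375, -0.0138, 0, 0, 0, 0, 0], [-0.0375, -0.0138, 0, 0, 0, 0, 0], [0, 0, 0, 0, 0, 0, 0], [0, 0, 0, 0, 0, 0, 0]]

```text
t: 28.9
position: [611.5, 194.3, 210.7]
ee_rot: [-0.0, 0.714, -0.7, -0.0]
ft_force: [-0.4, -0.3, -1.1]
opening: 0.266
finger_force: 44.5
```

```bash
python3 -c "
from h import *
plan(612,193,108,-88.8);print(bot.sense()['finger_force'])"
```

```text
t 28.9 pos [611.5 194.3 210.7] turn [0. 0. 0.] shift before turn [ 0.0013 -0.0005  0.1027] after turn [ 0.0013 -0.0005  0.1027] op 0.27 F [-0.4 -0.3 -1.1]
44.527224004268646
```

Request:
arm_command:
  steps:
    - [[0, 0, 0.03, 0, 0, 0, 0], [0, 0, 0.035, 0, 0, 0, 0], [0, 0, 0.03, 0, 0, 0, 0], [0, 0, 0.007, 0, 0, 0, 0], [0, 0, 0, 0, 0, 0, 0.4], [0, 0, 0, 0, 0, 0, 0.5], [0, 0, 0, 0, 0, 0, 0.5], [0, 0, -0.03, 0, 0, 0, 0.5], [0, 0, -0.04, 0, 0, 0, 0.3], [0.0, 0, -0.04, 0, 0, 0, 0], [0.012, 0.03, 0, 0, 0, 0, 0], [0.012, 0.03, 0, 0, 0, 0, 0], [0.012, 0.03, 0, 0, 0, 0, 0], [0.012, 0.03, 0, 0, 0, 0, 0], [0.012, 0.03, 0, 0, 0, 0, 0], [0, 0, 0, 0, 0, 0, 0]]

```text
t: 30.5
position: [460.5, 129.0, 221.2]
ee_rot: [-0.002, 0.714, -0.7, 0.0]
ft_force: [0.1, 0.4, -0.1]
opening: 0.003
finger_force: 0.0
```

```bash
python3 -c "
from h import *
plan(490,134,112,-88.8)
t=grab_frame('top')['frame']; e=grab_frame('scene')['frame']
cv2.imwrite('pics/b8.png',np.hstack([cv2.resize(t[80:320,100:450],(437,300)),cv2.resize(e[220:350,200:357],(363,300),interpolation=3)])[:,:,::-1])
"
```

```text
t 30.5 pos [460.5 129.  221.2] turn [-0.03  0.03 -0.01] shift before turn [-0.0042 -0.0292  0.1093] after turn [-0.0044 -0.0295  0.1092] op 0.0 F [ 0.1  0.4 -0.1]
```

View pics/b8.png

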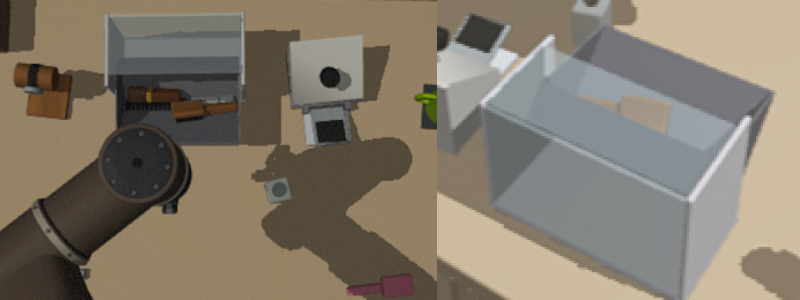

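All four tools are in the bin: powder brush (155,95), hairbrush (200,110), comb under it, and the clip seen there earlier. None are left on the table. I now shut the bin at the lip.

Request:
arm_command:
  steps:
    - [[-0.004, 0, 0.03, 0, 0, 0, 0], [0, 0, 0.03, 0, 0, 0, 0], [0, 0, 0.03, 0, 0, 0, 0], [0, 0, 0.019, 0, 0, 0, 0], [0, -0.03, 0, 0, 0, 0, 0], [0, -0.03, 0, 0, 0, 0, 0], [0, -0.01, -0.005, 0, 0, 0, 0], [0, -0.01, -0.005, 0, 0, 0, 0], [0, -0.01, -0.005, 0, 0, 0, 0], [0, -0.01, -0.005, 0, 0, 0, 0], [0, -0.01, -0.004, 0, 0, 0, 0], [0, -0.01, -0.004, 0, 0, 0, 0], [0, -0.01, -0.004, 0, 0, 0, 0], [0, -0.01, -0.003, 0, 0, 0, 0], [0, -0.01, -0.002, 0, 0, 0, 0], [0, -0.008, 0, 0, 0, 0, 0], [0, 0, 0, 0, 0, 0, 0]]

```text
t: 32.3
position: [621.8, 137.5, 146.1]
ee_rot: [0.0, 0.714, -0.7, 0.0]
ft_force: [-0.6, -0.4, -0.3]
opening: -0.002
finger_force: 0.0
```

Request:
arm_command:
  steps:
    - [[0, -0.005, 0, 0, 0, 0, 0], [0, -0.004, 0, 0, 0, 0, 0], [0, -0.003, 0, 0, 0, 0, 0], [0, 0, 0, 0, 0, 0, 0]]

```text
t: 32.7
position: [629.2, 137.5, 146.1]
ee_rot: [0.003, 0.714, -0.7, -0.002]
ft_force: [-14.8, 1.2, 8.5]
opening: -0.005
finger_force: 7.5
```

```bash
python3 -c "
from h import *
plan(640,136,146,-88.8)
d=grab_frame('top');t=d['frame']
e=grab_frame('scene')['frame']
cv2.imwrite('pics/b9.png',np.hstack([cv2.resize(t[80:230,150:350],(400,300),interpolation=3),cv2.resize(e[220:350,200:373],(400,300),interpolation=3)])[:,:,::-1])
"
```

```text
t 32.7 pos [629.2 137.5 146.1] turn [ 0.07 -0.01 -0.01] shift before turn [ 0.0017 -0.0107  0.    ] after turn [ 0.0017 -0.0107  0.0001] op -0.0 F [-14.8   1.2   8.5]
```

View pics/b9.png

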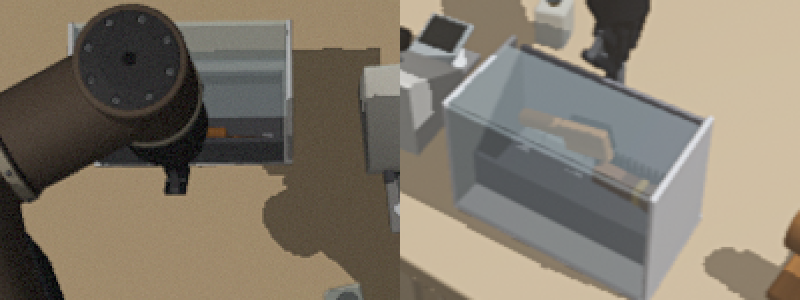

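The bin looks fully shut: the panel reads upright in both halves, finger at (175,180), with 15 N on the stop at x 644, the hinge line. I hold briefly, withdraw and go over the pedal.

Request:
arm_command:
  steps:
    - [[0, 0, 0, 0, 0, 0, 0], [0, 0, 0, 0, 0, 0, 0], [0, 0, 0, 0, 0, 0, 0], [0, 0.02, 0, 0, 0, 0, 0], [0, 0.03, 0, 0, 0, 0, 0], [0, 0.03, 0, 0, 0, 0, 0], [0, 0.02, -0.02, 0, 0, 0, 0], [0.0322, 0, -0.02, 0, 0, 0, 0], [0.0322, 0, 0, 0, 0, 0, 0], [0.0322, 0, 0, 0, 0, 0, 0], [0.0322, 0, 0, 0, 0, 0, 0], [0.0322, 0, 0, 0, 0, 0, 0], [0.0322, 0, 0, 0, 0, 0, 0], [0.0322, 0, 0, 0, 0, 0, 0], [0.0322, 0, 0, 0, 0, 0, 0], [0.0322, 0, 0, 0, 0, 0, 0], [0.0322, 0, 0, 0, 0, 0, 0], [0, 0, 0, 0, 0, 0, 0], [0, 0, 0, 0, 0, 0, 0]]

```text
t: 34.7
position: [538.9, -186.8, 186.4]
ee_rot: [0.0, 0.713, -0.701, -0.0]
ft_force: [-1.1, 0.0, -1.1]
opening: -0.005
finger_force: 0.0
```

```bash
python3 -c "
from h import *
plan(578,-186,70,-88.8)
d=grab_frame('top'); g=cv2.cvtColor(d['frame'],cv2.COLOR_RGB2GRAY)
# front panel position of the bin: brightness profile along column 270 from row 130..200
print(g[130:200:2,255].tolist())
s,w=snap('wrist'); hsv=cv2.cvtColor(w['frame'],cv2.COLOR_RGB2HSV); m=(hsv[...,2]<45).astype(np.uint8); m[250:]=0
k,l,st,ce=cv2.connectedComponentsWithStats(m); print([(st[i].tolist(),onz(w,*ce[i],53,s).round(1)) for i in range(1,k) if st[i,4]>200])
"
```

```text
t 34.7 pos [ 538.9 -186.8  186.4] turn [ 0.    0.   -0.03] shift before turn [-1.000e-04 -3.910e-02  1.163e-01] after turn [ 1.000e-04 -3.910e-02  1.164e-01] op -0.0 F [-1.1  0.  -1.1]
[97, 95, 95, 97, 87, 52, 45, 42, 44, 50, 46, 53, 58, 57, 55, 57, 58, 59, 61, 58, 60, 62, 66, 64, 60, 58, 59, 55, 48, 47, 44, 51, 47, 28, 95]
[([202, 166, 58, 66, 3140], array([ 579.6, -188.4,   53. ])), ([30, 212, 68, 38, 989], array([ 726.1, -159.2,   53. ]))]
```

```bash
python3 -c "
from h import *
d=grab_frame('top'); print(d['frame'][130:206:4,[215,255,285]].tolist())
"
```

```text
[[[89, 93, 97], [91, 96, 99], [90, 99, 97]], [[93, 97, 99], [88, 96, 96], [93, 96, 98]], [[87, 91, 94], [83, 90, 93], [77, 81, 83]], [[41, 27, 12], [43, 36, 29], [43, 38, 30]], [[52, 44, 35], [49, 41, 33], [49, 40, 36]], [[94, 95, 99], [61, 54, 46], [62, 53, 47]], [[38, 42, 39], [67, 55, 49], [65, 56, 45]], [[41, 41, 46], [61, 53, 40], [65, 57, 50]], [[67, 68, 67], [65, 58, 43], [70, 59, 50]], [[150, 130, 100], [71, 62, 52], [72, 63, 53]], [[150, 130, 102], [73, 61, 49], [71, 60, 50]], [[151, 132, 104], [75, 64, 56], [55, 47, 41]], [[153, 132, 105], [71, 64, 51], [55, 42, 35]], [[151, 131, 103], [69, 59, 51], [58, 48, 41]], [[152, 132, 104], [63, 56, 45], [55, 48, 42]], [[150, 129, 105], [57, 51, 43], [61, 51, 41]], [[151, 130, 102], [54, 46, 40], [51, 45, 36]], [[146, 128, 103], [90, 80, 62], [53, 46, 38]], [[150, 129, 102], [150, 131, 102], [57, 52, 41]]]
```

Column 215 shows lit table from row 166 on, so the bin is shut; columns 255 and 285 only show the arm. Now I press the pedal.

Request:
arm_command:
  steps:
    - [[0, -0.02, 0.02, 0, 0, 0, 0], [0, -0.019, 0.03, 0, 0, 0, 0], [0, 0, 0.03, 0, 0, 0, 0], [0, 0, 0.03, 0, 0, 0, 0], [0, 0, 0.015, 0, 0, 0, 0], [0, 0, 0.01, 0, 0, 0, 0], [0, 0, 0.01, 0, 0, 0, 0], [0, 0, 0.01, 0, 0, 0, 0], [0, 0, 0, 0, 0, 0, 0]]

```text
t: 35.75
position: [578.4, -185.1, 31.5]
ee_rot: [-0.0, 0.714, -0.7, 0.0]
ft_force: [-1.7, 1.6, 6.5]
opening: 0.007
finger_force: 2.9
```

Request:
arm_command:
  steps:
    - [[0, 0, 0.004, 0, 0, 0, 0], [0, 0, 0.003, 0, 0, 0, 0], [0, 0, 0, 0, 0, 0, 0]]

```text
t: 36.05
position: [578.4, -185.3, 27.8]
ee_rot: [-0.0, 0.714, -0.7, 0.001]
ft_force: [-8.6, 3.3, 22.8]
opening: 0.002
finger_force: 11.2
```

Request:
arm_command:
  steps:
    - [[0, 0, 0, 0, 0, 0, 0], [0, 0, 0, 0, 0, 0, 0], [0, 0, 0, 0, 0, 0, 0], [0, 0, -0.02, 0, 0, 0, 0], [0, 0, -0.03, 0, 0, 0, 0], [0, 0, -0.04, 0, 0, 0, 0.3], [0, 0, -0.04, 0, 0, 0, 0.6], [0, 0, -0.04, 0, 0, -0.9, 0.8], [0, 0, -0.02, 1, 0, 0, 0.85], [0, 0, 0, 1, 0, 0, 0.85], [0, 0, 0, 1, 0, 0, 0.85], [0, 0, 0, 1, 0, 0, 0.85], [0, 0, 0, 1, 0, 0, 0.85], [0, 0, 0, 0, 0, 0, 0.85]]

```text
t: 37.45
position: [575.5, -185.2, 214.7]
ee_rot: [-0.195, 0.72, -0.643, 0.173]
ft_force: [-0.2, 0.2, 0.1]
opening: 0.858
finger_force: 0.0
```

```bash
cat >> h.py <<'E'
cy=np.radians(6.5); n=np.array([-.5*np.cos(cy),-.5*np.sin(cy),.866])
def knobpx():
    s,w=snap('wrist'); hsv=cv2.cvtColor(w['frame'],cv2.COLOR_RGB2HSV); m=(hsv[...,2]<45).astype(np.uint8); m[290:]=0
    k,l,st,ce=cv2.connectedComponentsWithStats(m); 
    for i in range(1,k):
        if st[i,4]>200: print(st[i].tolist(),ce[i].round(1))
    return s,w
def plank(p):
    s=bot.sense(); q=s['ee_rot']; M=R.from_quat(np.r_[q[1:],q[0]]).as_matrix()
    x=np.array([np.sin(cy),-np.cos(cy),0]); T=np.stack([x,np.cross(-n,x),-n],1)
    print('pos',s['position'].round(1),'shift',(M.T@(np.array(p)-s['position'])/1000).round(4),'turn',(R.from_matrix(M.T@T).as_rotvec(degrees=True)/6).round(2),'op',s['opening'],'F',s['ft_force'].round(1))
E
python3 -c "
from h import *
g=np.array([687,-173,118]); plank(g+60*n); s,w=knobpx(); print(proj(w,g,s),proj(w,g+13*n,s),proj(w,[579,-186,52],s))
e=grab_frame('top');print([e['frame'][r,215].tolist() for r in (150,170,190)])
"
```

```text
pos [ 575.5 -185.2  214.7] shift [ 0.0004 -0.0485  0.08  ] turn [-0.03  0.   -0.01] op 0.8575068195177176 F [-0.2  0.2  0.1]
[346, 161, 51, 73, 2711] [371.2 195.4]
[205, 176, 45, 43, 439] [232.9 188.1]
[179, 270, 18, 20, 227] [189.1 281.5]
[364, 270, 18, 20, 222] [370.8 281.5]
(np.float64(223.69007392395443), np.float64(199.02715719706626)) (np.float64(221.1884490930588), np.float64(203.1295334110912)) (np.float64(369.89973524697194), np.float64(197.49214806645264))
[[93, 92, 96], [148, 129, 101], [148, 129, 101]]
```

Request:
arm_command:
  steps:
    - [[0, -0.024, 0, 0, 0, 0, 0.85], [0, -0.022, 0.02, 0, 0, 0, 0.85], [0, 0, 0.03, 0, 0, 0, 0.85], [0, 0, 0.03, 0, 0, 0, 0.85], [0, 0, 0, 0, 0, 0, 0.85], [0, 0, 0, 0, 0, 0, 0.85]]

```text
t: 38.15
position: [658.1, -176.1, 167.7]
ee_rot: [-0.192, 0.721, -0.643, 0.172]
ft_force: [-0.2, 0.2, 1.3]
opening: 0.847
finger_force: 0.0
```

```bash
python3 -c "
from h import *
g=np.array([684.5,-173,117]); plank(g-12*n); s,w=knobpx(); print(proj(w,g,s),proj(w,g+13*n,s))
h=cv2.cvtColor(w['frame'],cv2.COLOR_RGB2GRAY); print(h[120:300:6,280].tolist()); print(h[215,180:380:6].tolist())
"
```

```text
pos [ 658.1 -176.1  167.7] shift [-0.      0.0022  0.0693] turn [0.02 0.   0.01] op 0.8467876459506539 F [-0.2  0.2  1.3]
[432, 180, 94, 102, 6722] [477.8 227.5]
[254, 201, 62, 64, 995] [284.6 219.6]
[179, 270, 17, 20, 223] [188.9 281.5]
[364, 270, 18, 20, 225] [370.8 281.4]
(np.float64(282.82065168478584), np.float64(233.82865431603003)) (np.float64(283.05884028471723), np.float64(241.6173513791983))
[213, 213, 214, 214, 214, 215, 213, 215, 215, 208, 151, 149, 146, 144, 20, 24, 43, 52, 50, 49, 50, 51, 45, 48, 42, 188, 207, 204, 203, 203]
[141, 212, 215, 215, 215, 214, 216, 215, 214, 215, 215, 214, 216, 120, 14, 23, 28, 33, 34, 22, 20, 0, 140, 172, 209, 207, 205, 206, 203, 202, 200, 200, 183, 128]
```

Request:
arm_command:
  steps:
    - [[0, 0.003, 0.02, 0, 0, 0, 0.85], [0, 0, 0.02, 0, 0, 0, 0.85], [0, 0, 0.02, 0, 0, 0, 0.8], [0, 0, 0.009, 0, 0, 0, 0.8], [0, 0, 0, 0, 0, 0, 0.6], [0, 0, 0, 0, 0, 0, 0.3], [0, 0, 0, 0, 0, 0, 0.0], [0, 0, 0, 0, 0, 0, 0], [0, 0, 0, 0, 0, 0, 0]]
  force: 60

```text
t: 39.1
position: [689.1, -172.8, 108.6]
ee_rot: [-0.194, 0.721, -0.643, 0.173]
ft_force: [-6.6, -0.0, 7.4]
opening: 0.44
finger_force: 60.6
```

Request:
arm_command:
  steps:
    - [[0, 0, -0.006, 0, 0, 0, 0], [0, 0, -0.006, 0, 0, 0, 0], [0, 0, -0.006, 0, 0, 0, 0], [0, 0, -0.004, 0, 0, 0, 0], [0, 0, -0.002, 0, 0, 0, 0], [0, 0, 0, 0, 0, 0, 0]]

```text
t: 39.7
position: [677.9, -174.0, 127.8]
ee_rot: [-0.193, 0.721, -0.643, 0.173]
ft_force: [10.4, -1.6, -9.4]
opening: 0.439
finger_force: 65.9
```

Request:
arm_command:
  steps:
    - [[0, 0, -0.001, 0, 0, 0, 0], [0, 0, 0, 0, 0, 0, 0], [0, 0, 0, 0, 0, 0, 0], [0, 0, 0, 0, 0, 0, 0], [0, 0, 0.008, 0, 0, 0, 0], [0, 0, 0.008, 0, 0, 0, 0], [0, 0, 0.007, 0, 0, 0, 0], [0, 0, 0, 0, 0, 0, 0.6], [0, 0, 0, 0, 0, 0, 0.85], [0, 0, 0, 0, 0, 0, 0.85], [0, 0, -0.03, 0, 0, 0, 0.85], [0, 0, -0.04, 0, 0, 0, 0.85], [0, 0, -0.05, 0, 0, 0, 0.85], [0, 0, -0.03, 0, 0, 0, 0.85], [0, 0, 0, 0, 0, 0, 0.85]]

```text
t: 41.2
position: [613.7, -181.8, 244.9]
ee_rot: [-0.195, 0.72, -0.642, 0.176]
ft_force: [0.7, -0.5, 0.4]
opening: 0.847
finger_force: 0.0
```

```bash
python3 -c "
from h import *
g=np.array([684.5,-173,117]); plank(g); s,w=knobpx(); print(proj(w,g,s),proj(w,g+13*n,s))
e,c=grab_frame('top'),grab_frame('scene')
print([e['frame'][r,225].tolist() for r in (150,158,166,174,190)])
cv2.imwrite('pics/f.png',np.hstack([cv2.resize(e['frame'][60:280,100:500],(440,242)),cv2.resize(c['frame'][200:340,140:348],(360,242),interpolation=3)])[:,:,::-1])
"
```

```text
pos [ 613.7 -181.8  244.9] shift [-0.001   0.0033  0.1464] turn [-0.08 -0.02  0.01] op 0.8466856766499489 F [ 0.7 -0.5  0.4]
[396, 162, 57, 71, 2765] [424.  195.2]
[265, 176, 41, 35, 317] [286.2 184.8]
[179, 270, 18, 20, 230] [189.1 281.3]
[364, 270, 18, 20, 219] [370.8 281.5]
(np.float64(283.1994557100439), np.float64(198.76868438969274)) (np.float64(283.22708480736986), np.float64(202.73582876462388))
[[93, 92, 97], [40, 40, 38], [150, 131, 101], [150, 129, 102], [146, 128, 99]]
```

```bash
python3 -c "
from cell import bot
print(bot.sign_off())"
```

```text
the job is handed in; nothing more can be done
None
```

The job is handed in at about 41 s with no verdict returned: hairbrush, hair clip, powder brush and comb (no buffer seen) are in the bin, which was pushed shut to its stop, then the pedal was pressed to its stop and released, and the knob was pulled to its stop and let back to rest.

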